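Tighten a magnifier's lens ring with the pin spanner

TASK

Tighten the ring that holds the lens of the stand magnifier: take the larger of the two pin spanners by its handle out of its wooden rest, set both its pins fully down into the two holes of the ring, and only then turn the ring clockwise, seen from above, until it comes up against its stop. Leave the spanner standing upright in the ring with both pins in; do not push on the magnifier with the fingers, and leave the smaller spanner in its rest.

Things in the scene. Friction and masses are not known exactly. Their poses are not given: they have to be found in the camera images.
- spanner: larger pin spanner: flat steel bar 104x26x10 mm (x,y,z) with an upright wooden handle 36x22, 50 tall, on its middle; two pins, 9 thick, 11 long, point down at x=+40 and -40. Origin: centre of the bar's underside, z up; handle spans z=10..60: grasp its 22 mm sides (along y). Stands in a fixed wooden rest, pins in a groove: lift straight up 20+ mm. 0.2 kg. Same after a half turn about z
- small_spanner: smaller pin spanner, which does not fit the ring: bar 68x24x10 mm, handle 26x18 mm, 42 mm tall, pins 50 mm apart; origin and axes as for the larger one. Each spanner stands upright in its own wooden rest, 124x46 mm and 16 mm tall, long way along the bar; which of the two rests is nearer the magnifier changes
- magnifier: fixed stand magnifier: black head, 142 mm wide, on 3 legs; lens inside; on top the aluminium lens ring, 120 mm outside, 48 inside, 14 thick, top at z=66 mm. Two through holes in the ring, about 21 mm wide, on opposite sides, each centred 40 mm from the axis. Origin: on the axis at table height, z up. The stop for the ring's tooth is a small block on the head's edge, 23 deg from x towards y
- lens_ring (a joint): turn of the lens ring (rad), growing clockwise seen from above. At 0 its two holes lie on the magnifier's x axis (x = +40 and -40 mm); at q their line is turned clockwise by q from that axis. Starts loose, between 0 and 0.3; at 1.05 its tooth meets the stop: tight. Takes about 0.15 N m to turn and stays where it is left
Things that resemble listed ones, but are neither listed nor needed, are in the scene too. Leave any orange or turquoise look-alike of the spanner alone.

How it is judged:
By the outcome, as a careful person would: the job done as asked, in the order asked, and still so for the second after the job is handed in, with the robot touching nothing.
It also fails if it takes over 38 s, if anything falls off the work surface, if the arm or the gripper's body presses on something with over 40 N, if the wrist force passes 120 N, or if a joint passes its speed limit or range.

ROBOT

A 7-joint arm with a two-finger parallel gripper is mounted at the origin on a cart in front of the work surface, level with it; the furniture and walls round the work are solid. World frame = base frame: x ahead of the robot, y to its left, z up, the work surface at z = 0. Lengths are in mm, angles in rad, forces in N, time in s.
With the tool pointing down it reaches from about 425 to 875 mm from the base axis. Payload 8.4 kg.
Tool frame: the origin (TCP) lies at the very end of the fingers, on their centre line; the grasp point (between the pads) lies 19 mm behind it; z points along the fingers, y is the direction in which the jaws open and shut (so a half turn about z gives the same grasp; the last joint's range is limited). The gripper opens to 85 mm and grips with 20 to 120 N. Pads are 22 mm wide; open, the fingers measure 114 mm over their backs; the gripper's body (76 mm by 85 mm) begins 54 mm behind the grasp point. The pads swing forward as they close: fully open they stand 13 mm farther back than shut.
Start: joints at [1.111, 0.333, 0.04, 1.465, -0.013, 1.343, -0.059], TCP at [229.441, -608.129, 231.308] pointing down, gripper open.
Joint ranges: [-2.58, 2.58], [-0.38, 2.09], [-1.3, 1.39], [0.25, 2.4], [-1.5, 4.64], [0.08, 2.09], [-2.65, 2.65]. Speed limits (rad/s): [2.22, 2.22, 2.79, 2.79, 3.14, 3.14, 3.14].

INTERFACE

Orientations are given as [roll, pitch, yaw] about the fixed x, y, z axes, in that order (R = Rz(yaw) Ry(pitch) Rx(roll)).
In Python, from bench import r, viewer gives the robot as it stands.
- The arm moves only by the tool apply_moves, never from a script. Its argument "deltas" is one flat list of numbers, 7 for each row, row after row: the closure in counts, from 0 (fully open) to 255 (shut), then the shift along the tool's x, y, z in units of 50 mm (1.0 is 50 mm), then the turn, a rotation vector about the tool's x, y, z in units of 8 degrees (1.0 is 8 degrees). In form: [hand, dx, dy, dz, wx, wy, wz, hand, dx, dy, dz, wx, wy, wz, ...]. A call has 1 to 5 rows; each row shifts and turns the commanded pose from where the row before left it, along the tool's axes as they then stand; what a row does not reach is not made up. A row lasts 1/10 s, in which the tool goes at most 50 mm and 8.59 degrees, less where a joint would pass 70% of its speed; a pose out of reach is approached as far as the arm can. A call is refused whole if a number of a shift passes 1 or a number of a turn 1, either way. A call with a gripper value outside its range is refused whole. The fingers move at their own pace and stop on an object; the grip force is fixed at half the most. Time passes only in rows, so rows that do not move let the fingers close. It gives the time, the measured TCP pose, the force and the opening at its end, in the units of the state.
- r.get_state(): the state, without advancing time (a new reading comes with each control period).
- viewer.capture(name): name is "scene" or "top" or "wrist"; returns a dict with "image" (420x560x3 uint8, red, green, blue), "depth" (420x560 float32, mm along the optical axis (not along the pixel's ray), 0 where there is no reading), "vfov" (degrees; the focal length in pixels is half the picture's height over the tangent of half this angle, whatever the lens; pixels are square), "cx", "cy" (the principal point, pixels), "origin" and "orientation" of the camera in the world. Camera axes: x right, y down, z forward; pixel columns grow to the right and rows downward; lengths in mm; the calibration is good to about 2 mm. The wrist camera is an equidistant fisheye: a pixel r from the principal point sees the ray r / f radians off the axis. A picture is of the moment at which its call begins.
- r.sign_off(): hands the job in, once; it reports no verdict.
The state is a dict: "clock": time; "qpos": joint angles; "dq": joint speeds; "joint_torque": joint torques, N m; "tool_pos": TCP position; "tool_rot": TCP orientation; "wrist_force": force on the tool from outside, world axes, zero at the start; "ft_torque": the same for the moment, N m; "gripper_width": opening from 0.0 (shut) to 1.0 (fully open).
Only numpy, scipy, OpenCV 4.12 (cv2) and the standard library are available. Lean on these libraries where they do the work, as an engineer would, in place of code of your own. Each camera call takes 0.05 s, during which the arm holds its last target.

## Working session

There is one attempt and no reset: what is moved stays moved. The work goes in short steps, Python scripts to look and compute and a tool call to move; the robot and the scene stay as the last step left them, time stands still between calls to the robot, and variables do not carry over. Pictures are saved under pics/ and viewed, and the job is handed in when it is done.

Besides the shell and the picture viewer there is one more tool, called after "Call:" by a JSON object that holds its "method" and its "body". apply_moves: Moves the arm, as the interface text tells. Its arguments: {"type":"object","properties":{"deltas":{"type":"array"}},"required":["deltas"]}

```bash
ls; mkdir -p pics
cat > h.py <<'E'
import numpy as np, cv2, pickle
from scipy.spatial.transform import Rotation as R
def cap(name,tag):
    from bench import viewer
    d=viewer.capture(name); pickle.dump(d,open(f'pics/{tag}.pkl','wb'))
    cv2.imwrite(f'pics/{tag}.png',d['image'][:,:,::-1]); return d
def load(tag): return pickle.load(open(f'pics/{tag}.pkl','rb'))
def rot(d):
    o=np.array(d['orientation'],float)
    return o if o.shape==(3,3) else R.from_euler('xyz',o).as_matrix()
def f(d): return d['image'].shape[0]/2/np.tan(np.radians(d['vfov'])/2)
def ray(d,u,v,fish=False):
    x=np.array([(u-d['cx'])/f(d),(v-d['cy'])/f(d)])
    if fish:
        th=np.hypot(*x); c=np.array([*(x/th*np.sin(th)),np.cos(th)]) if th>1e-9 else np.array([0,0,1.])
    else: c=np.array([*x,1.])
    return rot(d)@c
def onz(d,u,v,z,fish=False):
    r=ray(d,u,v,fish); o=np.array(d['origin']); return o+r*(z-o[2])/r[2]
def pts(d):  # world points for every pixel (pinhole)
    h,w=d['depth'].shape; vv,uu=np.mgrid[:h,:w]; z=d['depth']
    P=np.stack([(uu-d['cx'])/f(d)*z,(vv-d['cy'])/f(d)*z,z],-1)
    return P@rot(d).T+np.array(d['origin'])
E
python3 - <<'E'
from h import *
from bench import r
print(r.get_state())
for n in ('scene','top','wrist'):
    d=cap(n,n+'0'); print(n,d['vfov'],d['cx'],d['cy'],d['origin'],d['orientation'])
E
```

```text
pics
{'clock': 0.0, 'qpos': array([ 1.110773  ,  0.33386465,  0.03988228,  1.46628092, -0.0134178 ,
        1.34330093, -0.05849787]), 'dq': array([-3.49733917e-04, -6.46625676e-05, -8.31128836e-04,  1.19992382e-03,
        4.41047957e-04,  2.05995568e-03, -3.34560294e-04]), 'joint_torque': array([-5.76965358e-04, -6.58567357e+01,  1.36480149e+00, -4.05567920e+01,
        1.67343213e-02,  1.25610852e-02,  1.07122827e-05]), 'tool_pos': array([ 229.29021631, -607.72311169,  230.44654965]), 'tool_rot': array([-3.14000758e+00,  9.17915772e-05,  3.60796136e-01]), 'wrist_force': array([-0.58507642,  0.32133564, -0.08055765]), 'ft_torque': array([0.00160533, 0.0647915 , 0.01238161]), 'gripper_width': 1.0001964759004047}
scene 57.743785875283955 277.90882714823493 203.92493927267782 [   38.65415659 -1148.48713031   872.51603017] [-2.22850716 -0.00462729 -0.44132523]
top 51.590339115878955 275.4104093554023 215.12530869951806 [ 286.03759319 -229.63333693 1310.69773472] [-2.99293105e+00 -1.39683628e-03 -1.58759881e+00]
wrist 65.70646984690485 279.1770319099407 211.54742521061405 [ 298.01764689 -582.81434869  372.5337702 ] [ 2.85017645e+00  1.73733736e-03 -1.21086428e+00]
```

View pics/scene0.png

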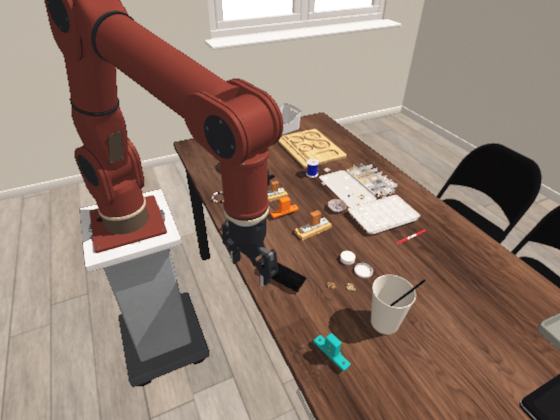

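View pics/top0.png

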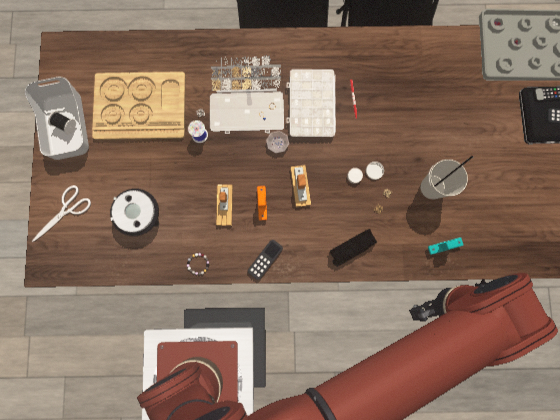

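View pics/wrist0.png

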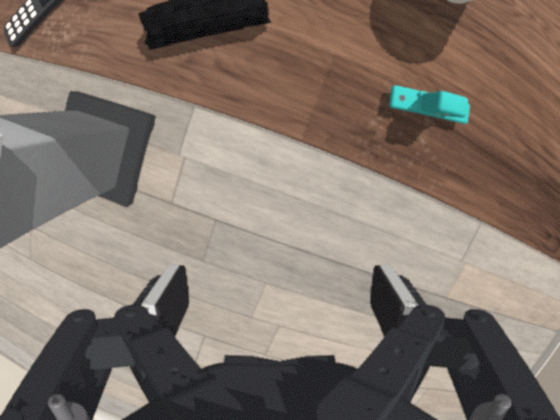

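In the top view, the magnifier is at (134,212). The spanner candidates are A in a rest at (224,204), B in a rest at (301,186), the orange look-alike at (262,203) and the turquoise one at (445,246). I'll take a close crop and measurements to tell A from B.

Run:
```python
from h import *
d=load('top0'); im=d['image'][:,:,::-1]
c=im[155:245,90:330]; cv2.imwrite('pics/crop0.png',cv2.resize(c,None,fx=3.3,fy=3.3,interpolation=cv2.INTER_CUBIC))
P=pts(d)
for n,(u0,u1,v0,v1) in {'A':(212,238,178,232),'B':(286,316,160,212)}.items():
    p=P[v0:v1,u0:u1].reshape(-1,3); 
    for lo,hi in ((11,19),(20,33),(48,75)):
        q=p[(p[:,2]>lo)&(p[:,2]<hi)]
        if len(q)>4:
            (c_,s,a)=cv2.minAreaRect(q[:,:2].astype(np.float32)); print(n,lo,len(q),np.round(c_),np.round(s),round(a,1),'z',np.median(q[:,2]).round(1))
p=P[185:240,105:165].reshape(-1,3); q=p[(p[:,2]>60)&(p[:,2]<72)]
print(cv2.minEnclosingCircle(q[:,:2].astype(np.float32)),np.median(q[:,2]),len(q))
print(P[180:240:4,100:170:4,2].round())
```

```text
A 11 321 [514. -79.] [ 46. 124.] 88.3 z 15.0
A 20 120 [515. -80.] [119.  42.] 0.2 z 24.6
A 48 60 [531. -80.] [19. 25.] 86.0 z 66.7
B 11 257 [ 569. -312.] [124.  46.] 6.4 z 15.0
B 20 187 [ 569. -313.] [118.  40.] 5.8 z 25.2
B 48 56 [ 573. -312.] [36. 22.] 6.2 z 71.7
((493.3968200683594, 183.41348266601562), 65.17910766601562) 65.02433804684983 1061
[[ 1.000e+00  1.000e+00 -1.000e+00 -2.000e+00 -2.000e+00 -3.000e+00
  -5.000e+00 -1.000e+00  0.000e+00  0.000e+00  4.000e+00 -0.000e+00
  -4.000e+00  0.000e+00  0.000e+00  1.000e+00 -3.000e+00 -0.000e+00]
 [ 1.311e+03 -3.000e+00 -2.000e+00 -1.000e+00  1.000e+00 -1.000e+00
   0.000e+00  1.000e+00  0.000e+00 -1.000e+00 -3.000e+00 -0.000e+00
  -4.000e+00  1.000e+00  2.000e+00  1.000e+00 -1.000e+00 -0.000e+00]
 [-5.000e+00 -3.000e+00 -1.000e+00 -4.000e+00 -5.000e+00 -0.000e+00
  -5.000e+00 -1.000e+00 -0.000e+00 -3.000e+00  3.000e+00  3.000e+00
  -1.000e+00 -2.000e+00 -2.000e+00  0.000e+00  0.000e+00  4.000e+00]
 [ 3.000e+00 -2.000e+00  1.000e+00 -2.000e+00  3.000e+00 -3.000e+00
   5.600e+01  6.600e+01  6.400e+01  6.500e+01  6.300e+01  4.800e+01
[... 1625 characters left out ...]
e+01  6.400e+01
   5.800e+01  5.000e+01  1.400e+01  1.000e+00 -2.000e+00  0.000e+00]
 [-0.000e+00 -3.000e+00 -1.000e+00 -0.000e+00  5.400e+01  6.300e+01
   7.000e+01  6.500e+01  6.300e+01  6.700e+01  6.700e+01  6.500e+01
   5.100e+01 -1.000e+00 -4.000e+00 -2.000e+00 -2.000e+00  1.000e+00]
 [ 1.000e+00 -1.000e+00  1.000e+00  0.000e+00 -2.000e+00  5.100e+01
   5.000e+01  4.900e+01  5.900e+01  5.400e+01  4.900e+01  5.500e+01
   1.000e+00  3.000e+00  1.000e+00  1.311e+03 -1.000e+00 -3.000e+00]
 [ 3.000e+00 -3.000e+00 -4.000e+00 -2.000e+00  1.000e+00 -3.000e+00
   3.000e+00 -1.000e+00  4.200e+01  4.300e+01 -1.000e+00 -2.000e+00
  -5.000e+00 -5.000e+00 -3.000e+00  1.000e+00 -0.000e+00 -3.000e+00]]
```

View pics/crop0.png

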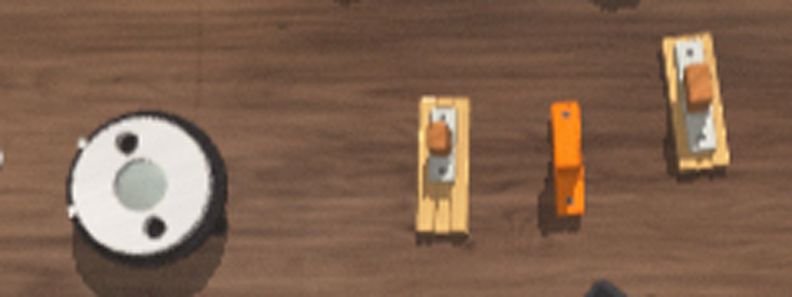

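Crop: A at (441,140) has its short bar inside a long rest, while B at (697,90) has a bar filling more of its rest. B's handle top measures 36x22 mm, so B at top-view pixel (301,186) is the larger spanner. The handle is at about (573,-312) with yaw about 6°. The ring's holes are at crop (127,142) and (155,228), and the two edge blocks are at (82,145) and (72,212).

Next I'll refine the ring and plan the approach.

```bash
cat >> h.py <<'E'
def plan(pos,yaw,hand,n=None,lead=1.0):
    """rows from measured pose to pos (mm), yaw (rad); tool down"""
    from bench import r
    s=r.get_state(); p=np.array(s['tool_pos']); y=s['tool_rot'][2]
    dy=(yaw-y+np.pi)%(2*np.pi)-np.pi
    return rows(p,y,np.array(pos,float),dy,hand,n)
def rows(p,y,pos,dy,hand,n=None):
    d=np.array(pos)-p
    k=max(int(np.ceil(max(np.linalg.norm(d)/49, abs(np.degrees(dy))/8,1))),n or 1)
    out=[]
    for i in range(k):
        tgt=np.array(p)+ (pos-p)*0+0
        yy=y
        st=d/k; c,s_=np.cos(yy),np.sin(yy)
        # tool x=(c,s,0), y=(s,-c,0), z=(0,0,-1)
        l=[(st[0]*c+st[1]*s_)/50,(st[0]*s_-st[1]*c)/50,-st[2]/50]
        w=-np.degrees(dy/k)/8
        out.append([hand]+[round(float(v),2) for v in l]+[0,0,round(float(w),2)])
        y=y+dy/k
    for i in range(0,k,5): print(sum(out[i:i+5],[]))
E
python3 - <<'E'
from h import *
d=load('top0'); im=d['image']; hsv=cv2.cvtColor(im,cv2.COLOR_RGB2HSV)
c=im[180:245,100:170]; cv2.imwrite('pics/crop1.png',cv2.resize(c[:,:,::-1],None,fx=8,fy=8,interpolation=cv2.INTER_CUBIC))
m=((hsv[:,:,2]>170)&(hsv[:,:,1]<60)).astype(np.uint8); M=np.zeros_like(m); M[180:240,105:165]=m[180:240,105:165]
cs,_=cv2.findContours(M,cv2.RETR_EXTERNAL,cv2.CHAIN_APPROX_NONE)
big=max(cs,key=cv2.contourArea); e=cv2.fitEllipse(big); print('ring',e,onz(d,*e[0],66), cv2.contourArea(big))
g=im.mean(2)
F=np.zeros_like(m); cv2.drawContours(F,[big],-1,1,-1); F=cv2.erode(F,np.ones((3,3)))
D=((g<110)&(F>0)).astype(np.uint8)
n,l,st,ce=cv2.connectedComponentsWithStats(D)
H=[]
for i in range(1,n):
    if st[i,4]>6: q=onz(d,*ce[i],66); print(st[i],ce[i],q); H.append(q)
if len(H)==2:
    print('mid',(H[0]+H[1])/2,'dist',np.linalg.norm(H[0]-H[1]),'ang',np.degrees(np.arctan2(*(H[0]-H[1])[1::-1])))
print('bar B holes etc:')
plan([573,-312,200],3.25,0)
E
```

```text
ring ((131.77432250976562, 210.78109741210938), (39.68453598022461, 41.66816329956055), 62.79277801513672) [492.04212514 181.7140635   66.        ] 1282.5
[126 196   6   6  24] [128.20833333 198.        ] [529.93501943 193.30469759  66.        ]
[134 221   6   6  26] [136.57692308 223.46153846] [454.71497746 166.66598448  66.        ]
mid [492.32499844 179.98534104  66.        ] dist 79.79771770260727 ang 19.501285447568936
bar B holes etc:
[0, 0.41, -0.15, 0.03, 0, 0, -0.99, 0, 0.42, -0.09, 0.03, 0, 0, -0.99, 0, 0.43, -0.03, 0.03, 0, 0, -0.99, 0, 0.43, 0.03, 0.03, 0, 0, -0.99, 0, 0.42, 0.09, 0.03, 0, 0, -0.99]
[0, 0.41, 0.14, 0.03, 0, 0, -0.99, 0, 0.38, 0.2, 0.03, 0, 0, -0.99, 0, 0.35, 0.25, 0.03, 0, 0, -0.99, 0, 0.32, 0.29, 0.03, 0, 0, -0.99, 0, 0.27, 0.34, 0.03, 0, 0, -0.99]
[0, 0.22, 0.37, 0.03, 0, 0, -0.99, 0, 0.17, 0.4, 0.03, 0, 0, -0.99, 0, 0.12, 0.42, 0.03, 0, 0, -0.99, 0, 0.06, 0.43, 0.03, 0, 0, -0.99, 0, -0.0, 0.43, 0.03, 0, 0, -0.99]
[0, -0.06, 0.43, 0.03, 0, 0, -0.99, 0, -0.12, 0.41, 0.03, 0, 0, -0.99, 0, -0.18, 0.39, 0.03, 0, 0, -0.99, 0, -0.23, 0.37, 0.03, 0, 0, -0.99, 0, -0.28, 0.33, 0.03, 0, 0, -0.99]
[0, -0.32, 0.29, 0.03, 0, 0, -0.99]
```

View pics/crop1.png

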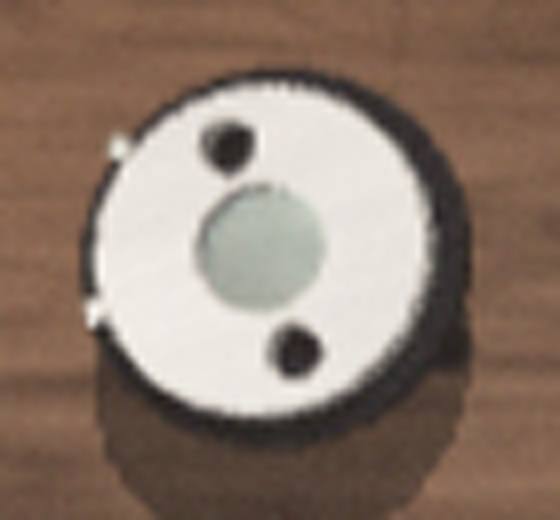

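The ring's centre is about (492,181), with the hole line at 19.5°. The stop at crop (118,148) is at about 56°, so the magnifier's yaw is about 33° and the tight hole line is about -27°. Moving now.

Call:
{"method": "apply_moves", "body": {"deltas": [0,0.41,-0.15,0.03,0,0,-1,0,0.42,-0.09,0.03,0,0,-1,0,0.43,-0.03,0.03,0,0,-1,0,0.43,0.03,0.03,0,0,-1,0,0.42,0.09,0.03,0,0,-1]}}

```text
clock: 0.65
tool_pos: [311.8, -537.0, 223.5]
tool_rot: [-3.141, -0.0, 1.065]
wrist_force: [-0.1, 0.1, 0.1]
gripper_width: 0.996
```

Call:
{"method": "apply_moves", "body": {"deltas": [0,0.41,0.14,0.03,0,0,-1,0,0.38,0.2,0.03,0,0,-1,0,0.35,0.25,0.03,0,0,-1,0,0.32,0.29,0.03,0,0,-1,0,0.27,0.34,0.03,0,0,-1]}}

```text
clock: 1.15
tool_pos: [392.5, -465.5, 216.0]
tool_rot: [-3.141, -0.0, 1.763]
wrist_force: [-0.0, -0.3, -0.2]
gripper_width: 1.0
```

Call:
{"method": "apply_moves", "body": {"deltas": [0,0.22,0.37,0.03,0,0,-1,0,0.17,0.4,0.03,0,0,-1,0,0.12,0.42,0.03,0,0,-1,0,0.06,0.43,0.03,0,0,-1,0,0,0.43,0.03,0,0,-1]}}

```text
clock: 1.65
tool_pos: [472.7, -392.8, 208.5]
tool_rot: [3.142, -0.001, 2.461]
wrist_force: [0.3, -0.4, -0.3]
gripper_width: 1.002
```

Run:
```python
from h import *
from bench import r
s=r.get_state(); print({k:np.round(s[k],3) for k in('clock','qpos','tool_pos','tool_rot','wrist_force')})
plan([573,-312,200],3.25,0)
```

```text
{'clock': np.float64(1.65), 'qpos': array([ 0.943,  0.304, -0.398,  1.569,  0.121,  1.294,  1.419]), 'tool_pos': array([ 472.725, -392.81 ,  208.483]), 'tool_rot': array([ 3.142e+00, -1.000e-03,  2.461e+00]), 'wrist_force': array([ 0.277, -0.405, -0.27 ])}
[0, -0.09, 0.42, 0.03, 0, 0, -0.94, 0, -0.14, 0.4, 0.03, 0, 0, -0.94, 0, -0.2, 0.38, 0.03, 0, 0, -0.94, 0, -0.24, 0.35, 0.03, 0, 0, -0.94, 0, -0.29, 0.32, 0.03, 0, 0, -0.94]
[0, -0.33, 0.28, 0.03, 0, 0, -0.94]
```

Call:
{"method": "apply_moves", "body": {"deltas": [0,-0.09,0.42,0.03,0,0,-0.94,0,-0.14,0.4,0.03,0,0,-0.94,0,-0.2,0.38,0.03,0,0,-0.94,0,-0.24,0.35,0.03,0,0,-0.94,0,-0.29,0.32,0.03,0,0,-0.94]}}

```text
clock: 2.15
tool_pos: [556.3, -326.4, 201.0]
tool_rot: [3.141, -0.001, 3.117]
wrist_force: [-1.6, -0.2, 0.7]
gripper_width: 1.003
```

Call:
{"method": "apply_moves", "body": {"deltas": [0,-0.33,0.28,0.03,0,0,-0.94]}}

```text
clock: 2.25
tool_pos: [573.3, -312.9, 199.4]
tool_rot: [3.141, -0.0, -3.035]
wrist_force: [0.4, -0.1, 0.4]
gripper_width: 1.002
```

Run:
```python
from h import *
from bench import r
d=cap('wrist','w1')
s=r.get_state(); print({k:np.round(s[k],3) for k in('clock','qpos','tool_pos','tool_rot')})
print(d['origin'],d['orientation'])
```

```text
{'clock': np.float64(2.3), 'qpos': array([ 0.845,  0.416, -0.56 ,  1.473,  0.221,  1.317,  1.957]), 'tool_pos': array([ 575.943, -309.006,  199.079]), 'tool_rot': array([ 3.139e+00,  1.000e-03, -3.023e+00])}
[ 501.11447671 -321.23667351  341.50263027] [ 2.85184263e+00 -4.48711288e-04  1.67619589e+00]
```

View pics/w1.png

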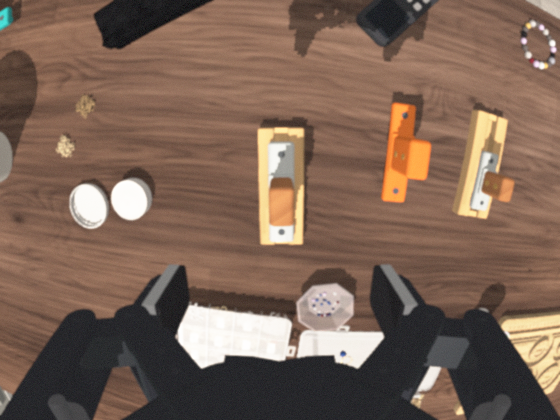

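The wrist view shows the big spanner in its rest at (282,190), with its handle at (282,202), flanked by the orange one (405,155) and the small spanner (485,180). I'll measure again now that the arm has settled.

Run:
```python
from h import *
from bench import r
d=cap('wrist','w2'); 
s=r.get_state(); print({k:np.round(s[k],3) for k in('clock','qpos','tool_pos','tool_rot')})
im=d['image']; hsv=cv2.cvtColor(im,cv2.COLOR_RGB2HSV)
c=im[110:260,230:340]; cv2.imwrite('pics/w2c.png',cv2.resize(c[:,:,::-1],None,fx=4,fy=4,interpolation=cv2.INTER_CUBIC))
def comp(m,z,name):
    M=np.zeros(m.shape,np.uint8); M[110:260,245:320]=m[110:260,245:320]
    M=cv2.morphologyEx(M,cv2.MORPH_CLOSE,np.ones((5,5)))
    cs,_=cv2.findContours(M,cv2.RETR_EXTERNAL,cv2.CHAIN_APPROX_NONE); b=max(cs,key=cv2.contourArea)[:,0]
    q=np.array([onz(d,u,v,z,True)[:2] for u,v in b],np.float32)
    print(name,cv2.boundingRect(b),cv2.minAreaRect(q))
print(im[170,282],im[195,275],im[215,275],im[195,290],im[140,263])
comp((hsv[:,:,1]<50)&(hsv[:,:,2]>110),26,'bar')
comp((hsv[:,:,1]<190)&(hsv[:,:,2]>190)&(hsv[:,:,1]>60),16,'rest')
comp((hsv[:,:,0]<13)&(hsv[:,:,1]>120)&(hsv[:,:,2]>130),76,'handle')
```

```text
{'clock': np.float64(2.35), 'qpos': array([ 0.846,  0.414, -0.558,  1.474,  0.22 ,  1.317,  1.951]), 'tool_pos': array([ 574.843, -309.96 ,  199.153]), 'tool_rot': array([ 3.139e+00,  1.000e-03, -3.032e+00])}
[155 155 150] [243 172 109] [235 162 104] [150 113  81] [251 225 162]
bar (264, 138, 27, 43) ((544.8329467773438, -315.1147766113281), (41.4506721496582, 25.514511108398438), 6.65367317199707)
rest (254, 124, 47, 118) ((572.3027954101562, -312.11407470703125), (123.4797134399414, 46.12936782836914), 6.568187236785889)
handle (266, 175, 24, 47) ((571.1921997070312, -311.3494873046875), (39.99230194091797, 19.423168182373047), 6.1256279945373535)
```

View pics/w2c.png

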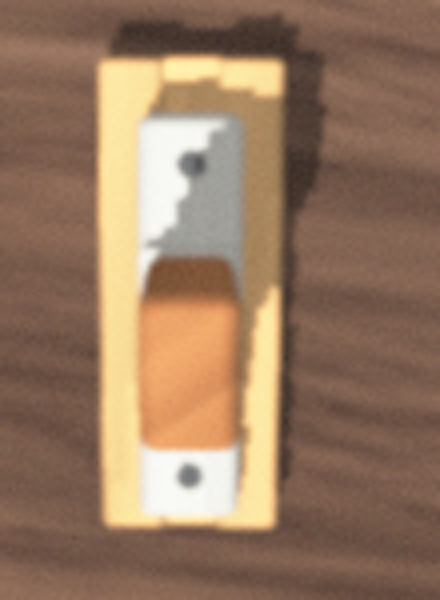

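Run:
```python
from h import *
d=load('w2')
for z in (24,26):
    a=onz(d,230+192/4-.4,110+163/4-.4,z,True);b=onz(d,230+189/4-.4,110+475/4-.4,z,True)
    print(a,b,(a+b)/2,np.linalg.norm(a-b),np.degrees(np.arctan2(*(b-a)[1::-1])))
    for v in (115,516): print(onz(d,230+191/4,110+v/4,z,True))
a=[onz(d,230+u/4,110+v/4,76,True) for u,v in((140,300),(238,305),(238,447),(142,447))]; print(np.round(a),np.mean(a,0))
plan([573,-312,80],3.25,0);
```

```text
[ 536.36607066 -315.49025026   24.        ] [ 616.31578449 -306.90878056   24.        ] [ 576.34092758 -311.19951541   24.        ] 80.40894454724916 6.126434956660133
[ 525.03378633 -316.67611579   24.        ]
[ 627.9771962  -304.60858631   24.        ]
[ 536.15989225 -315.50989897   26.        ] [ 615.6052592  -306.98256377   26.        ] [ 575.88257572 -311.24623137   26.        ] 79.90170069817287 6.126434956660114
[ 524.89909539 -316.6882837    26.        ]
[ 627.19310721 -304.69687984   26.        ]
[[ 561. -323.   76.]
 [ 560. -303.   76.]
 [ 591. -299.   76.]
 [ 593. -319.   76.]] [ 576.06612218 -310.90863205   76.        ]
[0, 0.01, -0.01, 0.79, 0, 0, 0.0, 0, 0.01, -0.01, 0.79, 0, 0, 0.0, 0, 0.01, -0.01, 0.79, 0, 0, 0.0]
```

Call:
{"method": "apply_moves", "body": {"deltas": [0,-0.01,-0.03,0.8,0,0,0,0,0,0,0.9,0,0,0,0,0,0,0.8,0,0,0,0,0,0,0.5,0,0,0,0,0,0,0.26,0,0,0]}}

```text
clock: 2.85
tool_pos: [571.4, -314.9, 33.9]
tool_rot: [3.14, -0.004, -3.043]
wrist_force: [0.3, -1.1, 0.3]
gripper_width: 0.996
```

Run:
```python
from h import *
from bench import r
d=cap('wrist','w3'); 
s=r.get_state(); print({k:np.round(s[k],3) for k in('clock','qpos','tool_pos','tool_rot','wrist_force')})
```

```text
{'clock': np.float64(2.9), 'qpos': array([ 0.822,  0.561, -0.512,  1.63 ,  0.308,  1.037,  1.886]), 'tool_pos': array([ 571.253, -314.657,   33.061]), 'tool_rot': array([ 3.139, -0.004, -3.042]), 'wrist_force': array([-0.822, -0.259, -1.79 ])}
```

View pics/w3.png

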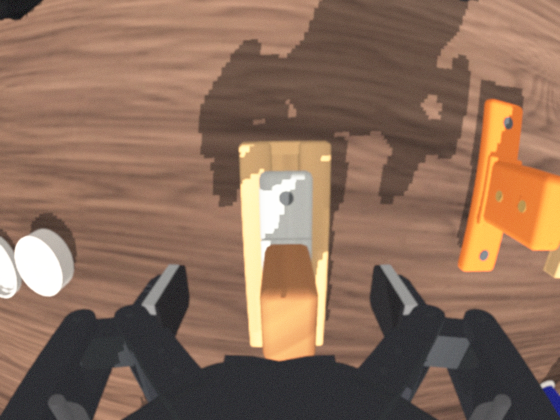

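The fingers straddle the handle at (288,300). The TCP sits about 4 mm low in x and 3 mm low in y, so I'll correct and let it settle.

Call:
{"method": "apply_moves", "body": {"deltas": [0,-0.09,0.06,-0.03,0,0,-0.05,0,0,0,0,0,0,0,0,0,0,0,0,0,0]}}

```text
clock: 3.2
tool_pos: [579.1, -311.6, 40.3]
tool_rot: [-3.14, 0.002, -3.033]
wrist_force: [-1.6, 0.2, 0.6]
gripper_width: 1.006
```

Call:
{"method": "apply_moves", "body": {"deltas": [0,0,0,0,0,0,0,0,0,0,0,0,0,0]}}

```text
clock: 3.4
tool_pos: [577.9, -311.7, 39.0]
tool_rot: [-3.141, 0.001, -3.034]
wrist_force: [0.2, 0.5, -0.0]
gripper_width: 1.0
```

Call:
{"method": "apply_moves", "body": {"deltas": [0,0.05,0.01,0.07,0,0,0,0,0,0,0,0,0,0]}}

```text
clock: 3.6
tool_pos: [574.4, -311.2, 34.3]
tool_rot: [3.141, -0.001, -3.034]
wrist_force: [-0.1, 0.4, 0.1]
gripper_width: 1.001
```

Call:
{"method": "apply_moves", "body": {"deltas": [255,0,0,0,0,0,0,255,0,0,0,0,0,0,255,0,0,0,0,0,0,255,0,0,0,0,0,0,255,0,0,0,0,0,0]}}

```text
clock: 4.1
tool_pos: [575.3, -311.1, 35.0]
tool_rot: [-3.142, 0.0, -3.033]
wrist_force: [2.3, 0.2, 1.2]
gripper_width: 0.254
```

Call:
{"method": "apply_moves", "body": {"deltas": [255,0,0,0,0,0,0,255,0,0,0,0,0,0]}}

```text
clock: 4.3
tool_pos: [575.3, -311.1, 35.0]
tool_rot: [-3.142, 0.0, -3.033]
wrist_force: [0.2, 0.2, 1.0]
gripper_width: 0.251
```

Call:
{"method": "apply_moves", "body": {"deltas": [255,0,0,-0.3,0,0,0,255,0,0,-0.5,0,0,0,255,0,0,-0.8,0,0,0,255,0,0,-0.8,0,0,0,255,0,0,-0.5,0,0,0]}}

```text
clock: 4.8
tool_pos: [575.9, -311.3, 184.0]
tool_rot: [-3.14, 0.003, -3.033]
wrist_force: [1.1, -1.2, -3.1]
gripper_width: 0.25
```

Run:
```python
from h import *
from bench import r
d=cap('wrist','w4'); 
s=r.get_state(); print({k:np.round(s[k],3) for k in('clock','qpos','tool_pos','tool_rot','wrist_force','gripper_width')})
plan([492.2,181,175],np.radians(199.5),255)
```

```text
{'clock': np.float64(4.85), 'qpos': array([ 0.845,  0.421, -0.557,  1.488,  0.228,  1.289,  1.944]), 'tool_pos': array([ 577.339, -311.837,  187.863]), 'tool_rot': array([-3.137,  0.007, -3.034]), 'wrist_force': array([1.805, 0.314, 1.182]), 'gripper_width': np.float64(0.247)}
[255, 0.06, 0.91, 0.02, 0, 0, -0.15, 255, 0.04, 0.91, 0.02, 0, 0, -0.15, 255, 0.02, 0.91, 0.02, 0, 0, -0.15, 255, -0.0, 0.91, 0.02, 0, 0, -0.15, 255, -0.02, 0.91, 0.02, 0, 0, -0.15]
[255, -0.04, 0.91, 0.02, 0, 0, -0.15, 255, -0.06, 0.91, 0.02, 0, 0, -0.15, 255, -0.08, 0.91, 0.02, 0, 0, -0.15, 255, -0.1, 0.9, 0.02, 0, 0, -0.15, 255, -0.12, 0.9, 0.02, 0, 0, -0.15]
[255, -0.13, 0.9, 0.02, 0, 0, -0.15]
```

View pics/w4.png

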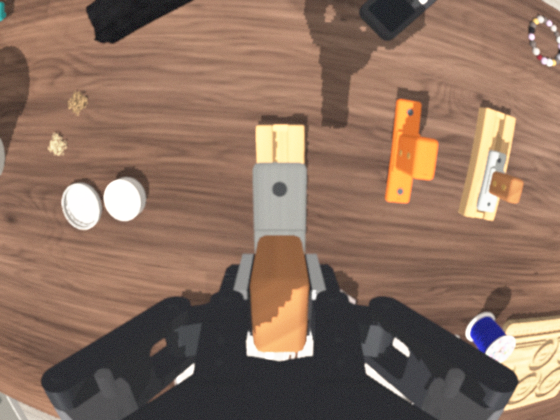

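The spanner is lifted and held straight, with the bar end at (280,200) and the rest behind it empty. Carrying it to the ring.

Call:
{"method": "apply_moves", "body": {"deltas": [255,0.03,0.45,0.02,0,0,-0.15,255,0.06,0.91,0.02,0,0,-0.15,255,0.04,0.91,0.02,0,0,-0.15,255,0.02,0.91,0.02,0,0,-0.15,255,0,0.91,0.02,0,0,-0.15]}}

```text
clock: 5.35
tool_pos: [535.4, -108.5, 175.2]
tool_rot: [-3.141, -0.0, -2.928]
wrist_force: [0.4, -0.1, -2.7]
gripper_width: 0.251
```

Call:
{"method": "apply_moves", "body": {"deltas": [255,-0.02,0.91,0.02,0,0,-0.15,255,-0.04,0.91,0.02,0,0,-0.15,255,-0.06,0.91,0.02,0,0,-0.15,255,-0.08,0.91,0.02,0,0,-0.15,255,-0.1,0.9,0.02,0,0,-0.15]}}

```text
clock: 5.85
tool_pos: [492.7, 115.0, 170.4]
tool_rot: [-3.141, 0.0, -2.823]
wrist_force: [1.6, -0.6, -2.5]
gripper_width: 0.246
```

Call:
{"method": "apply_moves", "body": {"deltas": [255,-0.12,0.7,0.02,0,0,-0.15,255,-0.1,0.5,0.02,0,0,-0.1,255,0,0,0,0,0,0]}}

```text
clock: 6.15
tool_pos: [483.2, 178.1, 168.5]
tool_rot: [3.14, 0.001, -2.783]
wrist_force: [0.4, -0.4, -3.2]
gripper_width: 0.253
```

Call:
{"method": "apply_moves", "body": {"deltas": [255,0,0,0,0,0,0,255,0,0,0,0,0,0]}}

```text
clock: 6.35
tool_pos: [485.0, 172.6, 167.9]
tool_rot: [-3.141, -0.0, -2.791]
wrist_force: [-0.1, -1.0, -2.1]
gripper_width: 0.252
```

Run:
```python
from h import *
from bench import r
d=cap('wrist','w5'); cap('top','t5')
s=r.get_state(); print({k:np.round(s[k],3) for k in('clock','qpos','tool_pos','tool_rot','wrist_force','gripper_width')})
plan([492.2,181,130],np.radians(199.5),255)
```

```text
{'clock': np.float64(6.45), 'qpos': array([ 0.386,  0.2  , -0.895,  1.837,  0.169,  1.184,  1.358]), 'tool_pos': array([485.063, 172.474, 167.885]), 'tool_rot': array([-3.141, -0.   , -2.791]), 'wrist_force': array([ 0.652, -0.459, -2.545]), 'gripper_width': np.float64(0.25)}
[255, -0.19, 0.11, 0.76, 0, 0, 0.07]
```

View pics/w5.png

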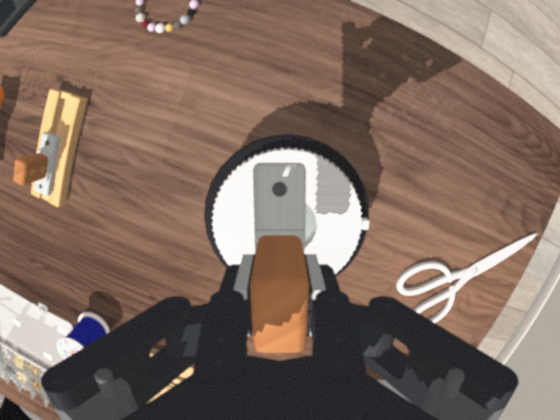

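The wrist view shows the bar over the ring, with the ring's centre near (287,213) and a tooth at (365,224). I'll refine the ring's centre from this view.

```bash
python3 - <<'E'
from h import *
d=load('w5'); im=d['image']; g=im.min(2)
# radial edge scan from approx centre, upper part; outer edge of white ring (z=66)
c0=(287,213); Q=[]
from scipy.optimize import least_squares
for a in np.radians(np.arange(150,391,3)):
    if abs((np.degrees(a)%360)-8)<8: continue
    rs=np.arange(58,90,0.5); v=[cv2.getRectSubPix(im.astype(np.float32).mean(2),(1,1),(c0[0]+x*np.cos(a),c0[1]+x*np.sin(a)))[0,0] for x in rs]
    gr=np.diff(cv2.GaussianBlur(np.array(v,np.float32)[None],(5,1),1)[0]); i=gr.argmin()
    if gr[i]<-8: Q.append(onz(d,c0[0]+rs[i]*np.cos(a),c0[1]+rs[i]*np.sin(a),66,True)[:2])
Q=np.array(Q)
s=least_squares(lambda p:np.hypot(*(Q-p[:2]).T)-p[2],[492,181,60],loss='soft_l1',f_scale=1)
print(len(Q),s.x,np.abs(s.fun).mean())
s=least_squares(lambda p:np.hypot(*(Q-p[:2]).T)-60,[492,181],loss='soft_l1',f_scale=1); print(s.x)
# spanner rivet: bar top ~ z=tcp-35+26
st=(485.06,172.47,167.885,-2.791)
for z in (158.9,): 
    p=onz(d,279.5,188.5,z,True); print('rivet',p, 'rel tool', p[:2]-np.array(st[:2]), np.degrees(np.arctan2(*(p[:2]-np.array(st[:2]))[::-1])), np.degrees(st[3]))
p=onz(d,365,224,62,True); print('tooth', p)
E
python3 - <<'E'
import cv2
im=cv2.imread('pics/t5.png'); cv2.imwrite('pics/t5c.png',cv2.resize(im[150:270,60:220],None,fx=4,fy=4,interpolation=cv2.INTER_CUBIC))
E
```

```text
76 [493.56814483 181.49607706  60.21779114] 0.30113834541585965
[493.34915875 181.38775035]
rivet [448.32655902 158.5786307  158.9       ] rel tool [-36.73344098 -13.8913693 ] -159.28504420082638 -159.91252062101276
tooth [472.0803488  242.39712707  62.        ]
```

View pics/t5c.png

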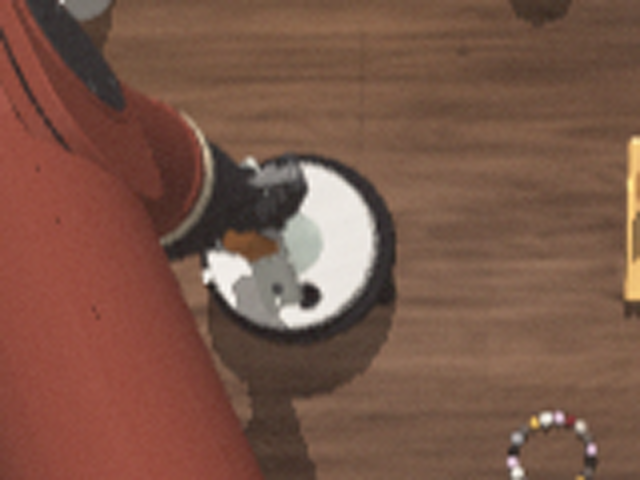

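The ring's centre is (493,181.3) in both views. The hole at crop (308,295) lies beside the bar, so I'll shift over and come down to just above the ring.

Call:
{"method": "apply_moves", "body": {"deltas": [255,-0.11,0.06,0.5,0,0,0.05,255,-0.1,0.05,0.5,0,0,0,255,0,0,0,0,0,0,255,0,0,0,0,0,0,255,0,0,0,0,0,0]}}

```text
clock: 6.95
tool_pos: [493.3, 182.4, 119.1]
tool_rot: [-3.141, 0.001, -2.797]
wrist_force: [0.0, -0.1, -1.8]
gripper_width: 0.249
```

Run:
```python
from h import *
from bench import r
d=cap('wrist','w6'); cap('scene','s6'); cap('top','t6')
s=r.get_state(); print({k:np.round(s[k],3) for k in('clock','qpos','tool_pos','tool_rot','wrist_force','gripper_width')})
plan([493,181.3,100],np.radians(199.5),255)
im=cv2.imread('pics/t6.png'); im2=cv2.imread('pics/w6.png')
cv2.imwrite('pics/c6.png',np.hstack([cv2.resize(im[180:250,90:180],(450,350),interpolation=cv2.INTER_CUBIC),cv2.resize(im2[130:290,180:340],(350,350))]))
```

```text
{'clock': np.float64(7.1), 'qpos': array([ 0.333,  0.285, -0.877,  1.868,  0.246,  1.099,  1.279]), 'tool_pos': array([493.286, 182.43 , 118.916]), 'tool_rot': array([-3.141e+00,  2.000e-03, -2.797e+00]), 'wrist_force': array([ 0.481,  0.527, -2.326]), 'gripper_width': np.float64(0.249)}
[255, 0.01, -0.02, 0.38, 0, 0, 0.03]
```

View pics/c6.png

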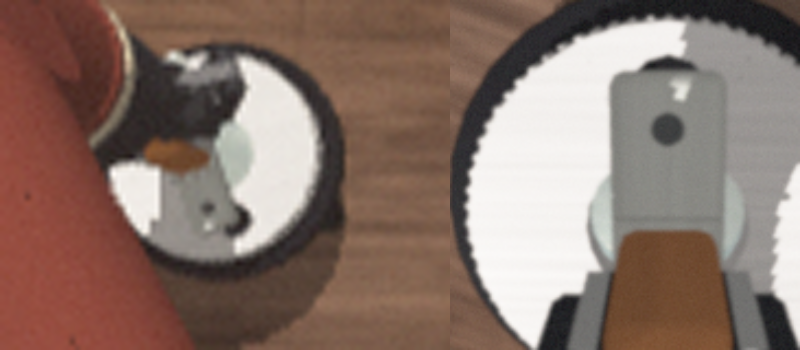

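The hole's edge shows centred just past the bar's end at (668,63) in the right-hand crop, so the spanner is lined up. Lowering.

Call:
{"method": "apply_moves", "body": {"deltas": [255,0,-0.02,0.25,0,0,0.03,255,0,0,0.15,0,0,0,255,0,0,0.1,0,0,0,255,0,0,0,0,0,0]}}

```text
clock: 7.5
tool_pos: [492.3, 181.3, 91.7]
tool_rot: [3.141, -0.002, -2.8]
wrist_force: [0.2, 1.3, -2.9]
gripper_width: 0.25
```

Call:
{"method": "apply_moves", "body": {"deltas": [255,0,0,0.06,0,0,0,255,0,0,0.04,0,0,0,255,0,0,0,0,0,0]}}

```text
clock: 7.8
tool_pos: [493.0, 181.6, 87.7]
tool_rot: [3.141, -0.0, -2.8]
wrist_force: [-0.3, 0.1, -3.1]
gripper_width: 0.247
```

Call:
{"method": "apply_moves", "body": {"deltas": [255,0,0,0.05,0,0,0,255,0,0,0,0,0,0,255,0,0,0,0,0,0]}}

```text
clock: 8.1
tool_pos: [493.0, 181.6, 85.3]
tool_rot: [3.142, -0.0, -2.8]
wrist_force: [0.1, -0.3, -2.6]
gripper_width: 0.251
```

Call:
{"method": "apply_moves", "body": {"deltas": [255,0,0,0.04,0,0,0,255,0,0,0,0,0,0,255,0,0,0,0,0,0]}}

```text
clock: 8.4
tool_pos: [493.3, 181.7, 84.7]
tool_rot: [-3.141, 0.0, -2.8]
wrist_force: [-5.8, -2.3, 14.5]
gripper_width: 0.253
```

Run:
```python
from h import *
from bench import r
d=cap('wrist','w7'); cap('scene','s7'); 
s=r.get_state(); print({k:np.round(s[k],3) for k in('clock','qpos','tool_pos','tool_rot','wrist_force','ft_torque','gripper_width')})
im=cv2.imread('pics/w7.png'); cv2.imwrite('pics/c7.png',cv2.resize(im[80:360,140:420],(560,560)))
```

```text
{'clock': np.float64(8.5), 'qpos': array([ 0.309,  0.33 , -0.858,  1.9  ,  0.289,  1.039,  1.241]), 'tool_pos': array([493.312, 181.732,  84.738]), 'tool_rot': array([-3.141,  0.   , -2.8  ]), 'wrist_force': array([-6.251, -2.66 , 15.648]), 'ft_torque': array([-0.717,  1.423, -0.075]), 'gripper_width': np.float64(0.251)}
```

View pics/c7.png

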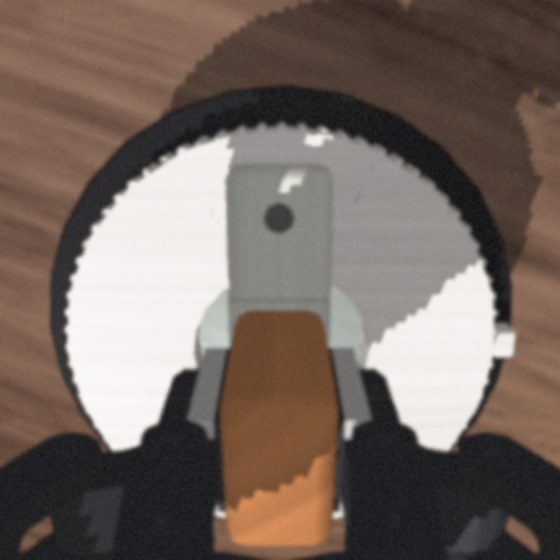

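The bar is down on the ring: contact came at z 84.7, with 18 N on top of the spanner's weight. I'll ease off a little and turn clockwise, watching the torque.

Call:
{"method": "apply_moves", "body": {"deltas": [255,0,0,-0.02,0,0,0.2,255,0,0,0,0,0,0.5,255,0,0,0,0,0,0.5,255,0,0,0,0,0,0.5,255,0,0,0,0,0,0.5]}}

```text
clock: 9.0
tool_pos: [493.5, 181.9, 84.9]
tool_rot: [3.141, 0.001, -3.111]
wrist_force: [-0.2, 0.1, 1.9]
gripper_width: 0.251
```

Run:
```python
from h import *
from bench import r
s=r.get_state(); print({k:np.round(s[k],3) for k in('clock','qpos','tool_pos','tool_rot','wrist_force','ft_torque','gripper_width')})
```

```text
{'clock': np.float64(9.0), 'qpos': array([ 0.265,  0.314, -0.803,  1.902,  0.262,  1.032,  0.952]), 'tool_pos': array([493.536, 181.932,  84.851]), 'tool_rot': array([ 3.141e+00,  1.000e-03, -3.111e+00]), 'wrist_force': array([-0.223,  0.061,  1.942]), 'ft_torque': array([-0.025,  0.152,  0.176]), 'gripper_width': np.float64(0.251)}
```

Call:
{"method": "apply_moves", "body": {"deltas": [255,0,0,0,0,0,0.5,255,0,0,0,0,0,0.5,255,0,0,0,0,0,0.5,255,0,0,0,0,0,0.5,255,0,0,0,0,0,0.5]}}

```text
clock: 9.5
tool_pos: [493.5, 182.1, 84.8]
tool_rot: [3.141, 0.001, 2.824]
wrist_force: [-0.5, 0.7, 2.8]
gripper_width: 0.25
```

Run:
```python
from h import *
from bench import r
d=cap('wrist','w8')
s=r.get_state(); print({k:np.round(s[k],3) for k in('clock','qpos','tool_pos','tool_rot','wrist_force','ft_torque','gripper_width')})
im=cv2.imread('pics/w8.png'); cv2.imwrite('pics/c8.png',cv2.resize(im[80:360,140:420],(560,560)))
```

```text
{'clock': np.float64(9.55), 'qpos': array([ 0.216,  0.299, -0.744,  1.904,  0.235,  1.025,  0.62 ]), 'tool_pos': array([493.452, 182.19 ,  84.866]), 'tool_rot': array([3.141e+00, 1.000e-03, 2.820e+00]), 'wrist_force': array([-0.664,  0.783,  2.484]), 'ft_torque': array([ 0.273,  0.127, -0.046]), 'gripper_width': np.float64(0.249)}
```

View pics/c8.png

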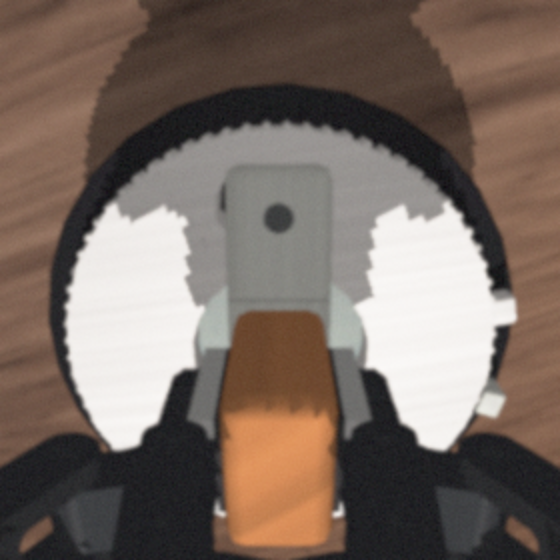

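The tooth at (503,310) is closing on the stop block at (490,403), and the hole's edge shows on the trailing side of the bar, so the pins are driving the ring. I'll continue, slowing down.

Call:
{"method": "apply_moves", "body": {"deltas": [255,0,-0.01,0,0,0,0.5,255,0,0,0,0,0,0.5,255,0,0,0,0,0,0.4,255,0,0,0,0,0,0,255,0,0,0,0,0,0]}}

```text
clock: 10.05
tool_pos: [493.3, 182.0, 84.8]
tool_rot: [3.14, 0.0, 2.634]
wrist_force: [0.6, 4.8, 2.5]
gripper_width: 0.251
```

Run:
```python
from h import *
from bench import r
d=cap('wrist','w9')
s=r.get_state(); print({k:np.round(s[k],3) for k in('clock','qpos','tool_pos','tool_rot','wrist_force','ft_torque','gripper_width')})
im=cv2.imread('pics/w9.png'); cv2.imwrite('pics/c9.png',cv2.resize(im[80:360,140:420],(560,560)))
```

```text
{'clock': np.float64(10.1), 'qpos': array([ 0.191,  0.291, -0.714,  1.906,  0.222,  1.022,  0.445]), 'tool_pos': array([493.291, 182.039,  84.853]), 'tool_rot': array([3.14 , 0.   , 2.634]), 'wrist_force': array([0.457, 4.675, 3.97 ]), 'ft_torque': array([ 1.084, -0.019,  0.062]), 'gripper_width': np.float64(0.249)}
```

View pics/c9.png

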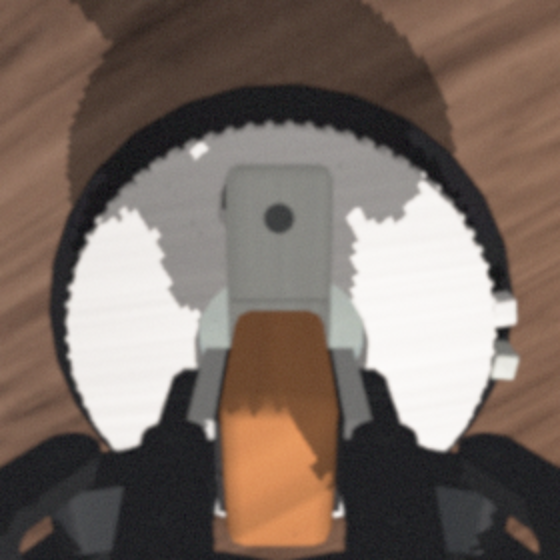

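The gap between the tooth (503,312) and the stop (505,362) is now only about 20 px, roughly 5°. I'll finish slowly.

Call:
{"method": "apply_moves", "body": {"deltas": [255,0,0,0,0,0,0.25,255,0,0,0,0,0,0.25,255,0,0,0,0,0,0.2,255,0,0,0,0,0,0.15,255,0,0,0,0,0,0]}}

```text
clock: 10.6
tool_pos: [493.3, 182.1, 84.9]
tool_rot: [3.14, 0.0, 2.513]
wrist_force: [0.2, 5.1, 3.8]
gripper_width: 0.253
```

Run:
```python
from h import *
from bench import r
d=cap('wrist','w10')
s=r.get_state(); print({k:np.round(s[k],3) for k in('clock','qpos','tool_pos','tool_rot','wrist_force','ft_torque','gripper_width')})
im=cv2.imread('pics/w10.png'); cv2.imwrite('pics/c10.png',cv2.resize(im[80:360,140:420],(560,560)))
```

```text
{'clock': np.float64(10.65), 'qpos': array([ 0.175,  0.287, -0.695,  1.907,  0.214,  1.02 ,  0.331]), 'tool_pos': array([493.247, 182.014,  84.825]), 'tool_rot': array([3.14 , 0.   , 2.514]), 'wrist_force': array([-0.319,  5.703,  4.245]), 'ft_torque': array([ 1.161,  0.032, -0.01 ]), 'gripper_width': np.float64(0.249)}
```

View pics/c10.png

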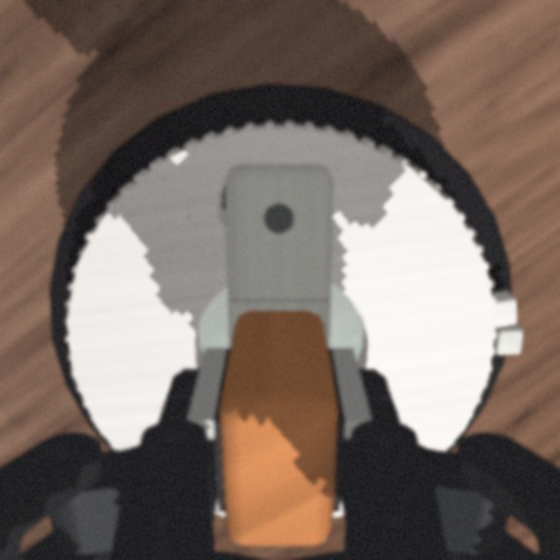

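The tooth (507,312) is almost touching the stop (510,342). There's no stop torque yet, so I'll keep going.

Call:
{"method": "apply_moves", "body": {"deltas": [255,0,0,0,0,0,0.15,255,0,0,0,0,0,0.15,255,0,0,0,0,0,0,255,0,0,0,0,0,0]}}

```text
clock: 11.05
tool_pos: [493.5, 182.3, 84.9]
tool_rot: [3.139, 0.001, 2.473]
wrist_force: [0.7, 5.4, 4.1]
gripper_width: 0.248
```

Run:
```python
from bench import r
s=r.get_state(); print(s['tool_rot'],s['wrist_force'],s['ft_torque'])
```

```text
[3.13934791e+00 5.06512926e-04 2.47345088e+00] [0.74683438 5.37409866 4.05978192] [ 1.36446922 -0.28316276  0.76804695]
```

Call:
{"method": "apply_moves", "body": {"deltas": [255,0,0,0,0,0,0.12,255,0,0,0,0,0,0,255,0,0,0,0,0,0]}}

```text
clock: 11.35
tool_pos: [493.5, 182.3, 84.9]
tool_rot: [3.139, 0.001, 2.458]
wrist_force: [1.4, 5.5, 2.6]
gripper_width: 0.246
```

Run:
```python
from h import *
from bench import r
s=r.get_state(); print(s['tool_rot'],s['wrist_force'],s['ft_torque'])
d=cap('wrist','w11')
im=cv2.imread('pics/w11.png'); cv2.imwrite('pics/c11.png',cv2.resize(im[80:360,140:420],(560,560)))
```

```text
[3.13944079e+00 8.64084437e-04 2.45815422e+00] [1.35930961 5.50483494 2.63423813] [ 1.28531785 -0.33932996  1.52843995]
```

View pics/c11.png

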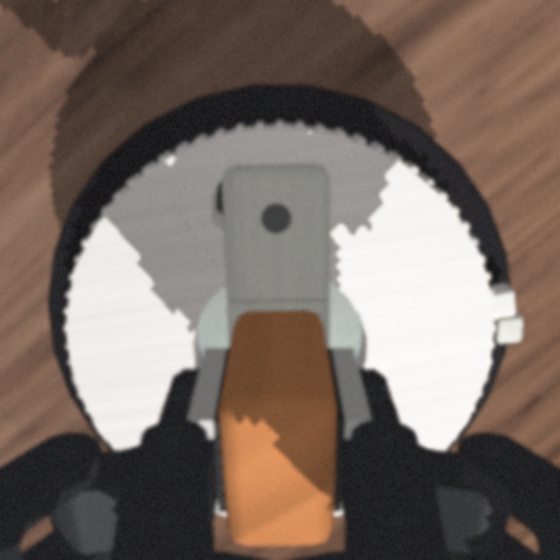

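The tooth (503,303) is now hard against the stop (510,330). The torque rose from about 0 to 0.77 to 1.53 N m while the ring no longer moved. I'll relieve the wind-up slightly, then open.

Call:
{"method": "apply_moves", "body": {"deltas": [255,0,0,0,0,0,-0.15,255,0,0,0,0,0,0,150,0,0,0,0,0,0,100,0,0,0,0,0,0,100,0,0,0,0,0,0]}}

```text
clock: 11.9
tool_pos: [492.7, 180.2, 83.9]
tool_rot: [-3.14, -0.0, 2.474]
wrist_force: [-0.7, 0.3, -0.6]
gripper_width: 0.604
```

Call:
{"method": "apply_moves", "body": {"deltas": [60,0,0,0,0,0,0,60,0,0,0,0,0,0,60,0,0,0,0,0,0]}}

```text
clock: 12.2
tool_pos: [492.9, 181.0, 84.3]
tool_rot: [-3.141, -0.0, 2.475]
wrist_force: [-0.2, -0.7, 0.3]
gripper_width: 0.766
```

Run:
```python
from h import *
from bench import r
d=cap('wrist','w12')
s=r.get_state(); print({k:np.round(s[k],3) for k in('clock','tool_pos','tool_rot','wrist_force','ft_torque','gripper_width')})
```

```text
{'clock': np.float64(12.25), 'tool_pos': array([492.866, 180.977,  84.296]), 'tool_rot': array([-3.141, -0.   ,  2.475]), 'wrist_force': array([0.433, 0.822, 0.639]), 'ft_torque': array([-0.007,  0.05 , -0.041]), 'gripper_width': np.float64(0.764)}
```

View pics/w12.png

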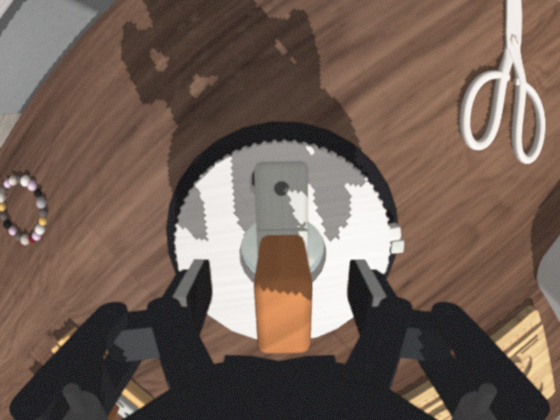

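The fingers are clear on both sides of the handle at (283,300). The tooth is against the stop at (397,238). Raising the arm straight up.

Call:
{"method": "apply_moves", "body": {"deltas": [60,0,0,-0.3,0,0,0,60,0,0,-0.6,0,0,0,60,0,0,-0.8,0,0,0,60,0,0,-0.8,0,0,0,60,0,0,-0.5,0,0,0]}}

```text
clock: 12.75
tool_pos: [493.5, 181.9, 238.7]
tool_rot: [3.138, 0.002, 2.475]
wrist_force: [-0.0, 0.4, 0.1]
gripper_width: 0.768
```

Call:
{"method": "apply_moves", "body": {"deltas": [60,0.6,0,0,0,0,0,60,0.6,0,0,0,0,0,60,0,0,0,0,0,0,60,0,0,0,0,0,0]}}

```text
clock: 13.15
tool_pos: [445.6, 218.6, 235.5]
tool_rot: [3.141, 0.001, 2.476]
wrist_force: [0.8, -0.2, 0.0]
gripper_width: 0.767
```

Run:
```python
from h import *
from bench import r
d=cap('wrist','w13'); t=cap('top','t13'); sc=cap('scene','s13')
s=r.get_state(); print({k:np.round(s[k],3) for k in('clock','tool_pos','tool_rot','wrist_force','ft_torque','gripper_width')})
a=cv2.imread('pics/w13.png'); b=cv2.imread('pics/t13.png'); 
cv2.imwrite('pics/c13.png',np.hstack([cv2.resize(a,(533,400)),cv2.resize(b[170:250,95:145],(250,400),interpolation=cv2.INTER_CUBIC)]))
```

```text
{'clock': np.float64(13.3), 'tool_pos': array([446.361, 217.545, 234.625]), 'tool_rot': array([3.141, 0.   , 2.474]), 'wrist_force': array([ 0.157, -0.532, -0.58 ]), 'ft_torque': array([ 0.017, -0.047,  0.01 ]), 'gripper_width': np.float64(0.768)}
```

View pics/c13.png

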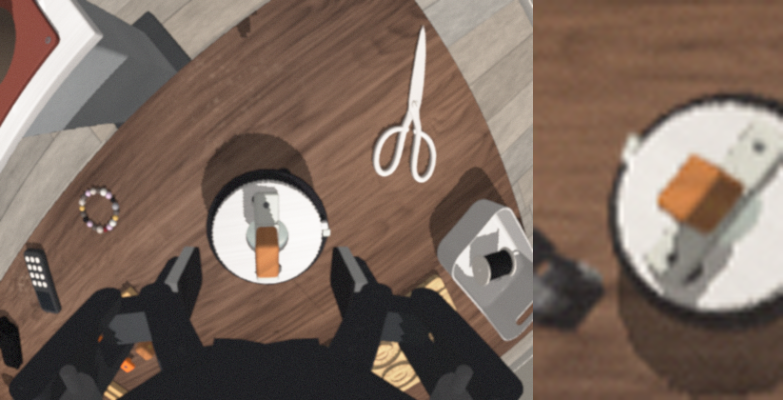

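View pics/s13.png

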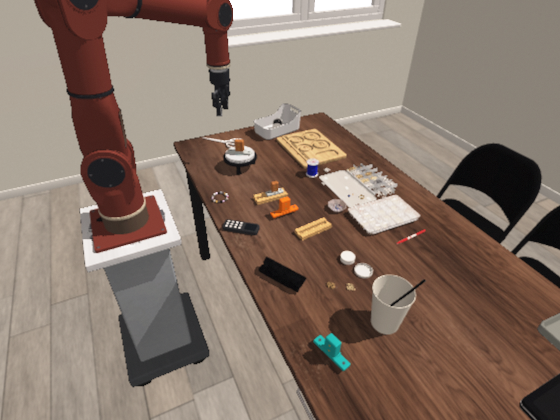

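The spanner stands upright in the ring, with the handle at (266,250) in the wrist view. The tooth and stop are together at top-crop (630,148), and the small and orange ones are untouched. One check of heights from depth, then I'll hand in.

Run:
```python
from h import *
from bench import r
for tag,(u0,u1,v0,v1) in {'t13':(100,170,178,245),'s13':(215,270,130,175)}.items():
    d=load(tag); P=pts(d); p=P[v0:v1,u0:u1].reshape(-1,3); p=p[np.hypot(p[:,0]-493,p[:,1]-181)<70]
    q=p[(p[:,2]>115)&(p[:,2]<140)]; b=p[(p[:,2]>71)&(p[:,2]<82)]
    print(tag,'handle',len(q),np.median(q,0).round(1),cv2.minAreaRect(q[:,:2].astype(np.float32)) if len(q)>3 else '', 'bar',len(b),np.median(b[:,2]) if len(b) else '')
    k=p[(p[:,2]>60)&(p[:,2]<70)]; print(' ring z',np.median(k[:,2]))
r.sign_off()
```

```text
t13 handle 108 [490.8 178.5 124.1] ((491.97821044921875, 179.67030334472656), (22.272485733032227, 35.0015869140625), 52.15182876586914) bar 227 74.72155892441265
 ring z 65.0327979617357
s13 handle 43 [490.  178.1 123.7] ((490.8350524902344, 179.70306396484375), (25.516056060791016, 35.95806121826172), 53.84674835205078) bar 88 75.25404937149989
 ring z 65.88277655604497
the job is handed in; nothing more can be done
```

The ring is tightened against its stop, and the larger spanner is standing upright in it with both pins in. I handed the job in at about 13.3 s of the 38 s allowed; sign-off gave no verdict.

- **Spanner:** I picked the larger one by its measured 36x22 mm handle top, took it by the handle and lifted it straight out of its rest.
- **Pins:** I lowered the spanner into the two holes until the bar sat on the ring (contact at z 84.7 mm), and only then turned it clockwise.
- **Stop:** The pictures show the tooth touching the stop. The torque rose from about 0.1–0.2 to 1.5 N m as it came up against it.
- **Release:** I backed the spanner off about 1°, opened the fingers and raised the arm clear. The wrist force then read about zero, and the fingers stayed about 18 mm above the ring throughout.

**Last checks:** Depth from two cameras put the handle top at about 124 mm (126 expected). The bar top measured 75 mm (76 expected) and the ring top 65–66 mm. So the bar lies flat on the ring, within the cameras' 2 mm accuracy. The small spanner and both look-alikes are where they started.

No check failed. The top and wrist views disagreed by about 1–2 mm on the ring's centre, well inside the play of the holes.

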